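Point out which bottle goes where in the sample tray

TASK

A colleague is going to complete the sample tray; show them which bottle goes where. Point down with the fingertips at the green-capped bottle, a few centimetres above the middle of its cap, and stay there for two seconds; then point in the same way at the green dot in the tray's empty place, and finish the program still pointing there, so that the arm keeps holding that pose. Touch nothing at all, and pass well above the other bottles (a hand's height), so that none of them seems to be meant.

Things in the scene. Friction and masses are not known exactly. Their poses are not given: they have to be found in the camera images.
- green_bottle: white screw-cap bottle with a GREEN cap, the one to point at; its cap is 31 mm across: 40 mm in diameter, 86 mm tall over the cap, upright and loose. Origin at the centre of its underside, z up.
- red_bottle: white bottle with a red cap (bystander): 48 mm in diameter, 106 mm tall over the cap, upright and loose. Origin at the centre of its underside, z up.
- blue_bottle: white bottle with a blue cap (bystander): 48 mm in diameter, 106 mm tall over the cap, upright and loose. Origin at the centre of its underside, z up.
- brown_bottle: brown bottle with a black cap (bystander): 42 mm in diameter, 90 mm tall over the cap, upright and loose. Origin at the centre of its underside, z up.
- white_bottle_1: small white bottle with a white cap, standing in one of the tray's places (bystander): 38 mm in diameter, 76 mm tall over the cap, upright and loose. Origin at the centre of its underside, z up.
- white_bottle_2: small white bottle with a white cap, standing in another of the tray's places (bystander): 38 mm in diameter, 76 mm tall over the cap, upright and loose. Origin at the centre of its underside, z up.
- tray: low grey sample tray with white edges, 100 x 330 mm, 18 mm high over its edges, fixed to the bench. Origin at the centre of its underside; its y axis runs along the row of three round places (46 mm wide, floors 8 mm above the bench) at y = -100, 0 and +100 mm. Small white bottles stand in two of them.
- green_dot: flat green dot, 32 mm across, stuck to the floor of the tray's one empty place, in its centre. Origin at its centre, 8 mm above the bench. The neighbouring white bottles rise 76 mm above it, their axes 100 mm or more away.
- spectrometer_front (a point): a point on the front of the large beige spectrometer that stands along the back of the bench, 0.37 to 0.47 m tall, fixed. Its front is at the x of this point for all y above -0.35 m; it never moves. Nothing to point at lies behind it; keep arm and gripper in front of it or above it.
Mind the look-alikes: they are no part of the job. Leave any turquoise look-alike of the green_bottle alone.

How it is judged (in metres and radians):
On the way, in this order (a step that is already met when the one before it is completed fails the run):
1. points at the green-capped bottle from above for 1.5 s: the point between the pads within 25 mm of its axis and 15 to 95 mm above the cap (horizontal distance between the grasp point and green_bottle below 0.025 m and z of the grasp point in the frame of green_bottle between 0.101 and 0.181 m), for 1.5 s.
2. then points at the green dot in the empty place (horizontal distance between the grasp point and green_dot below 0.025 m and z of the grasp point in the frame of green_dot between 0.015 and 0.11 m), for 0.3 s.
At the end, for the whole second after the job is handed in: Still pointing at the green dot: the point between the finger pads (about 19 mm behind the tips) within 25 mm of its centre seen from above and 15 to 110 mm above it; the robot touches nothing; every bottle upright (0.1 rad) and within 8 mm of where it started (all of step 2 and not (contact force between any of the arm, the fingers and anything else above 0.5 N) and not (distance of any of green_bottle, red_bottle, blue_bottle, brown_bottle, white_bottle_1, white_bottle_2 from where it was at the start of the episode above 0.008 m) and angle between each of green_bottle, red_bottle, blue_bottle, brown_bottle, white_bottle_1, white_bottle_2's own z axis and vertical below 0.1 rad); the arm keeps its last pose, push and grip.
It fails at once if the robot touches something (contact force between any of the arm, the fingers and anything else above 0.5 N).
It fails at once if a bottle is moved by more than 8 mm (distance of any of green_bottle, red_bottle, blue_bottle, brown_bottle, white_bottle_1, white_bottle_2 from where it was at the start of the episode above 0.008 m).
It fails at once if the fingers come down over another bottle: within 30 mm of its axis and with the point between the pads less than 70 mm above its cap ((horizontal distance between the grasp point and red_bottle below 0.03 m and z of the grasp point in the frame of red_bottle below 0.176 m) or (horizontal distance between the grasp point and blue_bottle below 0.03 m and z of the grasp point in the frame of blue_bottle below 0.176 m) or (horizontal distance between the grasp point and brown_bottle below 0.03 m and z of the grasp point in the frame of brown_bottle below 0.16 m) or (horizontal distance between the grasp point and white_bottle_1 below 0.03 m and z of the grasp point in the frame of white_bottle_1 below 0.146 m) or (horizontal distance between the grasp point and white_bottle_2 below 0.03 m and z of the grasp point in the frame of white_bottle_2 below 0.146 m)).
It also fails if it takes over 40 s, if anything falls off the work surface, if the arm or the gripper's body presses on something with over 40 N, if the wrist force passes 120 N, or if a joint passes its speed limit or range.

ROBOT

A 7-joint arm with a two-finger parallel gripper is mounted at the origin on a cart in front of the work surface, level with it; the furniture and walls round the work are solid. World frame = base frame: x ahead of the robot, y to its left, z up, the work surface at z = 0. Lengths are in mm, angles in rad, forces in N, time in s.
With the tool pointing down it reaches from about 400 to 875 mm from the base axis. Payload 19.3 kg.
Tool frame: the origin (TCP) lies at the very end of the fingers, on their centre line; the grasp point (between the pads) lies 19 mm behind it (grip_point_offset is the z of the grasp point in the tool frame, in mm); z points along the fingers, x is the direction in which the jaws open and shut, and the axes are right-handed (so a half turn about z gives the same grasp; the last joint's range is limited). The gripper opens to 85 mm and grips with 20 to 120 N. Pads are 22 mm wide; open, the fingers measure 114 mm over their backs; the gripper's body (76 mm by 85 mm) begins 54 mm behind the grasp point. The pads swing forward as they close: fully open they stand 13 mm farther back than shut.
Start: joints at [-1.193, 0.521, -0.036, 1.599, 0.021, 1.021, -0.113], TCP at [270.631, 563.359, 231.291] pointing down, gripper open.
Joint ranges: [-2.91, 2.91], [-0.3, 2.13], [-1.5, 1.42], [0.17, 2.43], [-1.26, 4.41], [0.16, 1.93], [-2.52, 2.52]. Speed limits (rad/s): [1.89, 1.89, 2.39, 2.39, 3.01, 3.01, 3.01].

INTERFACE

Orientations are given as a 3x3 rotation matrix whose columns are the frame's x, y, z axes.
In Python, from workcell import movep, movel, goto_joints, open_gripper, clamp, wait, inverse_kinematics, read_state, camera, PlanningError, finish_job, grip_point_offset gives the robot as it stands. Calls block until the motion is done:
- movep(position, orientation): joint-space move of the TCP to a pose.
- movel(position, frame=None, max_speed=150, guard=None): straight line of the TCP; frame=None keeps the orientation; max_speed is the mean speed in mm/s. With guard (N) it stops when the force on the tool has changed by that much, and returns True; else False.
- goto_joints(angles): joint-space move.
- open_gripper() and clamp(): open the fingers fully, or close them until they stop; the grip force is fixed at half the most.
- wait(seconds).
- inverse_kinematics(position, orientation): joint angles nearest the present ones, or None.
- read_state(): the state.
- camera(name): name is "scene" or "top" or "wrist"; returns a dict with "image" (420x560x3 uint8, blue, green, red), "range_z" (420x560 float32, mm along the optical axis (not along the pixel's ray), 0 where there is no reading), "fx", "fy", "cx", "cy" (pixels), "cam_to_world" (4x4, takes a point from camera to world coordinates). Camera axes: x right, y up, looking along -z (the intrinsics and any distortion apply to the point x, -y, -z); pixel columns grow to the right and rows downward; lengths in mm; the calibration is good to about 2 mm. A picture is of the moment at which its call begins.
A pose or a line that the arm cannot do raises PlanningError and nothing moves.
- finish_job(): hands the job in, once; it reports no verdict.
The state is a dict: "time": time; "qpos": joint angles; "qvel": joint speeds; "joint_efforts": joint torques, N m; "eef_pos": TCP position; "tool_rot": TCP orientation; "ft_force": force on the tool from outside, world axes, zero at the start; "torque": the same for the moment, N m; "finger_gap": finger opening in mm.
Only numpy, scipy, OpenCV 4.12 (cv2) and the standard library are available. Lean on these libraries where they do the work, as an engineer would, in place of code of your own. Each camera call takes 0.05 s, during which the arm holds its last target.

## Working session

There is one attempt and no reset: what is moved stays moved. The work goes in short steps, each a Python script; the robot and the scene stay as the last script left them, time stands still between calls to the robot, and variables do not carry over. Pictures are saved under pics/ and viewed, and the job is handed in when it is done.

```bash
mkdir -p pics; ls; python3 - <<'E'
from workcell import *
import cv2,pickle,numpy as np
s=read_state(); print(s["time"],s["eef_pos"],s["tool_rot"],s["finger_gap"],grip_point_offset)
d={}
for n in("scene","top","wrist"):
    c=camera(n); d[n]=c; cv2.imwrite(f"pics/{n}0.png",c["image"]); print(n,c["fx"],c["cam_to_world"],[k for k in c])
pickle.dump(d,open("cams0.pkl","wb"))
E
```

```text
pics
0.0 [270.50556363 563.07595305 230.71291825] [[ 4.32955315e-01  9.01415281e-01 -4.31569473e-04]
 [ 9.01414675e-01 -4.32955525e-01 -1.04739202e-03]
 [-1.13098556e-03  6.44508858e-05 -9.99999358e-01]] 85.54786890313481 -18.700000000000003
scene 523.4190433565938 [[ 8.27273158e-01  4.26002807e-01 -3.66252277e-01 -1.69149686e+01]
 [-5.61689534e-01  6.40104570e-01 -5.24186042e-01 -7.88703294e+02]
 [ 1.11350311e-02  6.39365113e-01  7.68822648e-01  1.15020375e+03]
 [ 0.00000000e+00  0.00000000e+00  0.00000000e+00  1.00000000e+00]] ['image', 'range_z', 'fx', 'fy', 'cx', 'cy', 'cam_to_world']
top 498.38535428805994 [[-2.75842301e-02  9.98465918e-01 -4.80095825e-02  3.98667293e+02]
 [-9.99565679e-01 -2.70526147e-02  1.16879994e-02 -7.59299231e+01]
 [ 1.03712843e-02  4.83111354e-02  9.98778489e-01  1.41228014e+03]
 [ 0.00000000e+00  0.00000000e+00  0.00000000e+00  1.00000000e+00]] ['image', 'range_z', 'fx', 'fy', 'cx', 'cy', 'cam_to_world']
wrist 377.2575071724755 [[ 4.32988018e-01 -8.64695253e-01 -2.54604588e-01  2.07001792e+02]
 [ 9.01399489e-01  4.15175167e-01  1.22916807e-01  5.94400401e+02]
 [-5.80076695e-04 -2.82721950e-01  9.59201732e-01  3.74311685e+02]
 [ 0.00000000e+00  0.00000000e+00  0.00000000e+00  1.00000000e+00]] ['image', 'range_z', 'fx', 'fy', 'cx', 'cy', 'cam_to_world']
```

View pics/scene0.png

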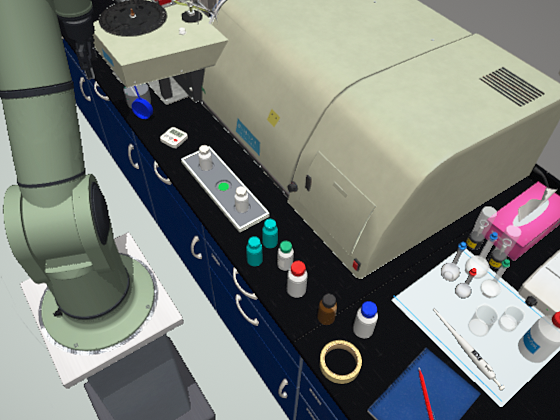

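View pics/top0.png

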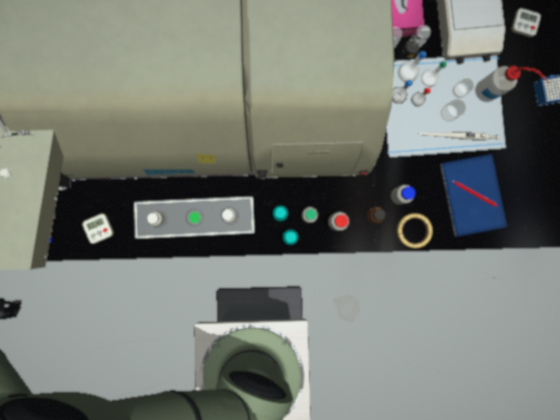

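Scene view: the white bottle with the green cap is at (286,256). There are two turquoise bottles, at (270,232) and (254,250), and the green dot is at (223,187) in the tray. In the top view these are the bottle (310,214), turquoise (281,213) and (291,237), and the dot (195,217). The white-bodied bottle fits the description, because both turquoise ones are turquoise all over.

```bash
cat > h.py <<'E'
import numpy as np,cv2,pickle
def cloud(c):
    r=c["range_z"].astype(float);v,u=np.mgrid[:r.shape[0],:r.shape[1]]
    P=np.stack([(u-c["cx"])/c["fx"]*r,-(v-c["cy"])/c["fy"]*r,-r],-1)
    T=c["cam_to_world"]; W=P@T[:3,:3].T+T[:3,3]; W[r<=0]=np.nan
    return W
def proj(c,p):
    T=c["cam_to_world"];q=T[:3,:3].T@(np.array(p,float)-T[:3,3])
    return c["cx"]+c["fx"]*q[0]/-q[2],c["cy"]-c["fy"]*q[1]/-q[2]
E
python3 - <<'E'
from h import *
d=pickle.load(open("cams0.pkl","rb"))
for n in("scene","top"):
    c=d[n];W=cloud(c);hsv=cv2.cvtColor(c["image"],cv2.COLOR_BGR2HSV)
    g=cv2.inRange(hsv,(35,80,60),(105,255,255))
    g|=cv2.inRange(hsv,(0,170,120),(4,255,255))|cv2.inRange(hsv,(115,170,120),(125,255,255))
    k,l,s,ct=cv2.connectedComponentsWithStats(g)
    for i in range(1,k):
        if s[i,4]<25: continue
        m=l==i; print(n,ct[i].round(1),s[i,4],"hsv",np.median(hsv[m],0),"W med",np.nanmedian(W[m],0).round(0),"min",np.nanmin(W[m],0).round(0),"max",np.nanmax(W[m],0).round(0))
W=cloud(d["top"])
for u,v in[(154,217),(229,214),(195,217),(310,214),(340,220),(377,213),(405,193),(281,213),(291,237),(100,230),(30,200),(45,250),(200,170),(350,172),(20,150),(3,305)]:print((u,v),W[v,u].round(0))
a=d["scene"]["image"][210:320,215:395];b=d["top"]["image"][170:260,130:430]
cv2.imwrite("pics/cropA.png",cv2.resize(a,None,fx=4,fy=4,interpolation=cv2.INTER_CUBIC))
E
```

```text
scene [107.3  57.4] 47 hsv [101. 155. 106.] W med [327. 597. 239.] min [323. 562. 221.] max [330. 648. 250.]
scene [143.3 101.8] 117 hsv [116. 237. 194.] W med [395. 569.  63.] min [368. 539.  32.] max [417. 615. 114.]
scene [140.1 113.6] 91 hsv [116. 237. 166.] W med [379. 586.   8.] min [361. 544.  -4.] max [401. 605.  31.]
scene [247.9 136.8] 310 hsv [ 98. 157. 111.] W med [564. 200. 106.] min [556. 134.  82.] max [569. 269. 134.]
scene [223.2 186.3] 75 hsv [ 70. 225. 216.] W med [445. 151.   6.] min [429. 135.   0.] max [462. 172.  12.]
scene [269.8 233.2] 392 hsv [ 89. 255. 109.] W med [ 443. -101.   54.] min [ 428. -113.   -6.] max [504. -13.  90.]
scene [493.  236.3] 41 hsv [105. 211. 169.] W med [ 839. -465.  156.] min [ 831. -470.  143.] max [ 846. -455.  164.]
scene [254.  251.1] 407 hsv [ 89. 255. 110.] W med [ 377. -126.   55.] min [ 361. -138.   -6.] max [431. -41.  90.]
scene [285.5 246.2] 125 hsv [ 78. 191. 196.] W med [ 442. -172.   83.] min [ 428. -187.   -5.] max [ 494. -104.   91.]
scene [461.9 245.5] 47 hsv [105. 207. 193.] W med [ 775. -435.  131.] min [ 768. -44
[... 2229 characters left out ...]
 max [462. 165.  16.]
top [340.9 220.6] 98 hsv [  1. 196. 228.] W med [ 424. -249.  106.] min [ 410. -263.   98.] max [ 437. -236.  111.]
top [290.3 236.7] 200 hsv [ 88. 233. 152.] W med [ 385. -116.   75.] min [ 364. -140.   -8.] max [407. -97.  93.]
(154, 217) [448. 245.  85.]
(229, 214) [451.  45.  86.]
(195, 217) [448. 148.   8.]
(310, 214) [ 445. -170.   86.]
(340, 220) [ 426. -247.  107.]
(377, 213) [ 442. -348.   91.]
(405, 193) [nan nan nan]
(281, 213) [449. -93.  89.]
(291, 237) [nan nan nan]
(100, 230) [419. 412.  16.]
(30, 200) [487. 476. 281.]
(45, 250) [372. 468. 227.]
(200, 170) [568. 117. 107.]
(350, 172) [ 554. -281.   85.]
(20, 150) [602. 500. 279.]
(3, 305) [257. 521. 311.]
```

View pics/wrist0.png

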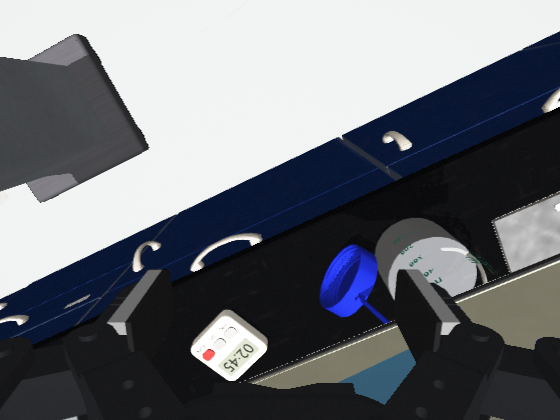

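View pics/cropA.png

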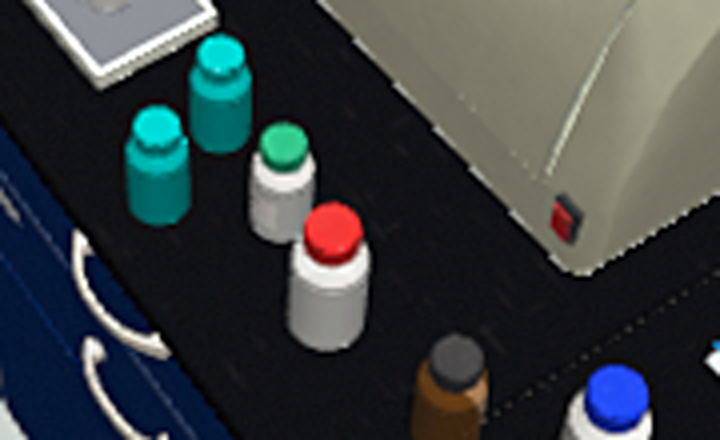

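The enlarged crop confirms it: only one white bottle has a green cap. I measure its axis at (445,-172) with the cap top at 86, which matches the given height. The dot is at (447,150,8), midway between the white bottles at y=245 and y=46. The spectrometer front is at x≈555–568. I'll leave the overhang at y>440 first, retracting to a height of 300, and keep the jaws open along x throughout.

```bash
python3 - <<'E'
from workcell import *
from h import *
s=read_state();R0=s["tool_rot"]
R=np.array([[1,0,0],[0,-1,0],[0,0,-1]],float)
for p in([235,430,300],[330,280,300],[400,100,300],[446,-171,300],[446,-171,126],[447,150,54]):
    print(p,np.round(inverse_kinematics(p,R),2))
movel([235,430,300],max_speed=120)
movel([340,280,300],frame=R,max_speed=150)
s=read_state();print(s["time"],s["eef_pos"],s["qpos"].round(2),s["ft_force"])
d={n:camera(n) for n in("scene","top","wrist")}
pickle.dump(d,open("cams1.pkl","wb"))
cv2.imwrite("pics/s1.png",np.vstack([cv2.resize(d["scene"]["image"],(400,300)),cv2.resize(d["wrist"]["image"],(400,300))]))
E
```

```text
[235, 430, 300] [-1.38  0.23  0.23  1.87 -0.06  1.05 -1.13]
[330, 280, 300] [-1.09  0.13  0.28  2.   -0.04  1.02 -0.79]
[400, 100, 300] [-0.77  0.09  0.41  2.04 -0.04  1.02 -0.34]
[446, -171, 300] [-0.42  0.28  0.82  1.91 -0.23  1.05  0.5 ]
[446, -171, 126] [-0.16  0.51  0.53  2.09 -0.43  0.64  0.67]
[447, 150, 54] [-0.61  0.6   0.21  2.13 -0.28  0.44 -0.18]
2.95 [339.69721502 280.50196616 299.96430955] [-1.02  0.14  0.22  1.98 -0.04  1.03 -0.78] [-0.49246062  0.10890968  0.29881498]
```

View pics/s1.png

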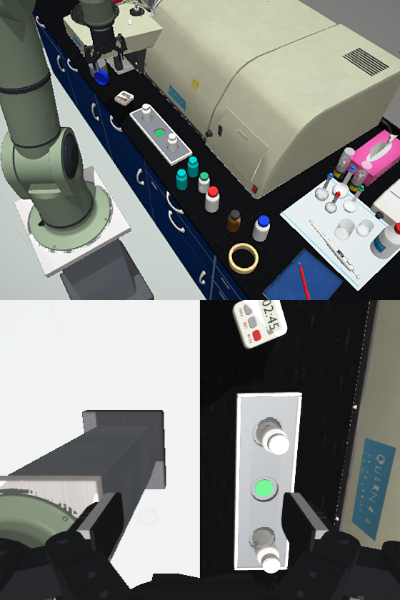

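The scene view shows the gripper clear of the overhang, with the bottles untouched. The wrist view shows the dot at about (264,488) in the stacked picture. I'll cross-check it from the wrist camera, then move on.

```bash
python3 - <<'E'
from workcell import *
from h import *
d=pickle.load(open("cams1.pkl","rb"));print(proj(d["scene"],[340,280,300]))
c=d["wrist"];W=cloud(c);hsv=cv2.cvtColor(c["image"],cv2.COLOR_BGR2HSV)
m=cv2.inRange(hsv,(50,120,120),(75,255,255))>0;print("dot wrist",m.sum(),np.nanmedian(W[m],0))
R=np.array([[1,0,0],[0,-1,0],[0,0,-1]],float)
movel([420,100,290],max_speed=150)
movel([445,-110,290],max_speed=150)
s=read_state();print(s["time"],s["eef_pos"],s["qpos"].round(2),s["ft_force"].round(1))
d={n:camera(n) for n in("scene","top","wrist")}
pickle.dump(d,open("cams2.pkl","wb"))
c=d["wrist"];W=cloud(c);hsv=cv2.cvtColor(c["image"],cv2.COLOR_BGR2HSV)
g=cv2.inRange(hsv,(50,100,50),(100,255,255))
k,l,st,ct=cv2.connectedComponentsWithStats(g)
for i in range(1,k):
    if st[i,4]>100: m=l==i; print(ct[i].round(),np.median(hsv[m],0),np.nanmedian(W[m],0).round(),np.nanmin(W[m],0).round(),np.nanmax(W[m],0).round())
cv2.imwrite("pics/s2.png",np.vstack([cv2.resize(d["scene"]["image"],(400,300)),cv2.resize(d["wrist"]["image"],(400,300))]))
E
```

```text
(np.float64(154.7500733022681), np.float64(95.31110170067858))
dot wrist 450 [448.84613234 151.27522898  10.06655279]
6.125 [ 444.9884179  -109.41942269  289.98596492] [-0.36  0.2   0.56  1.96 -0.13  1.01  0.26] [ 1.  -0.6 -0. ]
[290. 149.] [ 89. 163. 195.] [453. -85.  86.] [ 431. -120.   -1.] [477. -70.  90.]
[227. 173.] [ 89. 165. 198.] [ 392. -110.   77.] [ 355. -153.   -1.] [408. -96.  90.]
[283. 236.] [ 78. 127. 241.] [ 446. -169.   87.] [ 428. -223.   -1.] [ 461. -156.   90.]
```

View pics/s2.png

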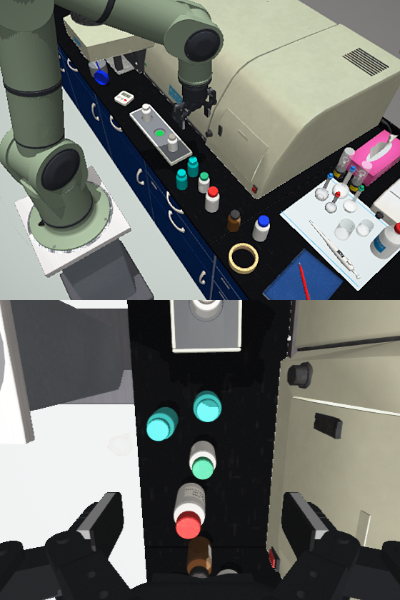

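The wrist view shows the green cap at (446,-169) and the turquoise bottles to its left, which agrees with the earlier measurement. In the scene view the wrist elbow looks close to the spectrometer, so I'll check that clearance before descending.

```bash
python3 - <<'E'
from h import *
a=pickle.load(open("cams0.pkl","rb"));b=pickle.load(open("cams2.pkl","rb"))
for n in("top","scene"):
    A=cloud(a[n]);B=cloud(b[n]);ch=(np.abs(a[n]["range_z"]-b[n]["range_z"])>40)&(B[...,2]>250)&(B[...,0]>350)
    P=B[ch];print(n,len(P))
    if len(P):
        for lo in range(350,700,25):
            q=P[(P[:,0]>=lo)&(P[:,0]<lo+25)]
            if len(q):print(lo,len(q),"z",q[:,2].min().round(),q[:,2].max().round(),"y",q[:,1].min().round(),q[:,1].max().round())
# spectrometer profile
W=cloud(a["top"]);W=W.reshape(-1,3);
for y0 in(-250,-150,0,150):
    q=W[np.abs(W[:,1]-y0)<40]
    print(y0,[(x,np.nanpercentile(q[np.abs(q[:,0]-x)<6,2],90).round() if (np.abs(q[:,0]-x)<6).any() else None) for x in range(540,760,20)])
E
```

```text
top 7789
350 1396 z 277.0 743.0 y -144.0 508.0
375 1352 z 281.0 727.0 y -158.0 533.0
400 1353 z 277.0 711.0 y -170.0 543.0
425 1364 z 278.0 697.0 y -174.0 532.0
450 1265 z 273.0 685.0 y -175.0 512.0
475 758 z 593.0 672.0 y -172.0 -53.0
500 52 z 610.0 651.0 y -92.0 -71.0
525 3 z 280.0 293.0 y 468.0 539.0
550 2 z 280.0 280.0 y 454.0 504.0
575 2 z 261.0 282.0 y 98.0 446.0
600 6 z 251.0 269.0 y -302.0 -75.0
625 19 z 254.0 314.0 y -324.0 511.0
650 26 z 290.0 340.0 y -332.0 492.0
675 29 z 323.0 352.0 y -246.0 501.0
scene 9528
350 1320 z 348.0 731.0 y -149.0 -98.0
375 1916 z 279.0 720.0 y -164.0 608.0
400 2556 z 279.0 706.0 y -172.0 514.0
425 1678 z 277.0 692.0 y -179.0 555.0
450 1212 z 281.0 682.0 y -178.0 546.0
475 454 z 258.0 668.0 y -175.0 481.0
500 195 z 328.0 641.0 y -125.0 -88.0
600 8 z 250.0 271.0 y -327.0 -52.0
625 12 z 254.0 312.0 y -299.0 60.0
650 11 z 309.0 341.0 y -338.0 18.0
675 9 z 318.0 350.0 y -340.0 101.0
-250 [(540, np.float64(3.0)), (560, np.float64(145.0)), (580, np.float64(212.0)), (600, np.float64(247.0)), (620, np.float64(276.0)), (640, np.float64(304.0)), (660, np.f
[... 285 characters left out ...]
 np.float64(331.0)), (680, np.float64(349.0)), (700, np.float64(359.0)), (720, np.float64(366.0)), (740, np.float64(370.0))]
0 [(540, np.float64(3.0)), (560, np.float64(102.0)), (580, np.float64(187.0)), (600, np.float64(232.0)), (620, np.float64(264.0)), (640, np.float64(296.0)), (660, np.float64(323.0)), (680, np.float64(343.0)), (700, np.float64(354.0)), (720, np.float64(363.0)), (740, np.float64(366.0))]
150 [(540, np.float64(3.0)), (560, np.float64(102.0)), (580, np.float64(170.0)), (600, np.float64(216.0)), (620, np.float64(249.0)), (640, np.float64(280.0)), (660, np.float64(309.0)), (680, np.float64(329.0)), (700, np.float64(342.0)), (720, np.float64(351.0)), (740, np.float64(356.0))]
```

The arm reaches no farther than x≈525, and the front only begins at about 555 and slopes back, so there is enough room. Next I point at the bottle with the grasp point at about z=140, which is 54 mm above the cap.

```bash
python3 - <<'E'
from workcell import *
from h import *
movel([446,-171,260],max_speed=120)
movel([446,-171,122],max_speed=100)
s=read_state();print(s["time"],s["eef_pos"],s["qpos"].round(2),s["ft_force"].round(1))
d={n:camera(n) for n in("scene","wrist")}
wait(2.2)
s=read_state();print(s["time"],s["eef_pos"],s["ft_force"].round(1))
c=d["scene"]["image"][100:340,150:390]
cv2.imwrite("pics/s3.png",np.hstack([cv2.resize(c,(400,400)),cv2.resize(d["wrist"]["image"],(400,400))]))
E
```

```text
8.525 [ 446.28399092 -171.04957397  122.42083024] [-0.09  0.5   0.45  2.09 -0.36  0.62  0.6 ] [0.7 0.6 0.4]
10.825 [ 445.97896703 -170.99940386  121.99550586] [-0.6 -1.1  0.5]
```

View pics/s3.png

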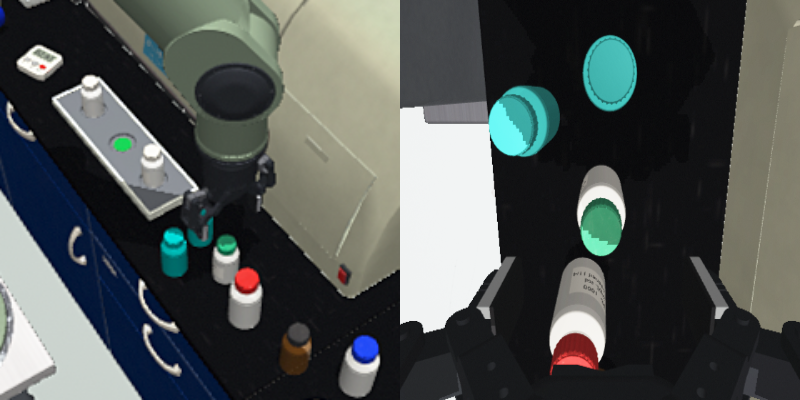

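The view shows the fingertips straddling a point about 30 px above the green cap in the crop, which fits their height. I'll check the numbers from this pose before going on.

```bash
python3 - <<'E'
from workcell import *
from h import *
for n in("scene","wrist"):
    c=camera(n);W=cloud(c);hsv=cv2.cvtColor(c["image"],cv2.COLOR_BGR2HSV)
    g=cv2.inRange(hsv,(65,80,50),(83,255,255));k,l,st,ct=cv2.connectedComponentsWithStats(g)
    for i in range(1,k):
        if st[i,4]>40:
            m=(l==i)&(W[...,2]>80);
            if m.sum()>20: print(n,ct[i].round(),np.nanmedian(W[m],0).round(),np.nanmin(W[m],0).round(),np.nanmax(W[m],0).round())
    print("tcp",proj(c,[446,-171,122]),"cap",proj(c,[446,-171,86]))
print(read_state()["time"])
E
```

```text
scene [285. 246.] [ 442. -173.   84.] [ 429. -186.   80.] [ 457. -159.   88.]
scene [506. 263.] [ 822. -527.  130.] [ 814. -535.  118.] [ 832. -518.  142.]
tcp (np.float64(287.1807524706271), np.float64(235.6095663224733)) cap (np.float64(286.8095421793663), np.float64(244.23803719564324))
wrist [282. 239.] [ 447. -169.   87.] [ 431. -185.   80.] [ 462. -156.   89.]
tcp (np.float64(280.4882136228151), np.float64(274.3577619336995)) cap (np.float64(280.90091661030306), np.float64(242.2895510978595))
10.925
```

Both cameras put the cap within 3 mm of the point I'm holding, and the hold lasted well over 2 s. Now up, across at z=290 and down over the dot, with the grasp point about 65 mm above it.

```bash
python3 - <<'E'
from workcell import *
from h import *
movel([446,-171,290],max_speed=120)
movel([447,150,290],max_speed=150)
movel([447.5,150.5,150],max_speed=120)
movel([447.5,150.5,56],max_speed=70)
wait(0.8)
s=read_state();print(s["time"],s["eef_pos"],s["qpos"].round(2),s["ft_force"].round(1),s["tool_rot"][:,2])
d={n:camera(n) for n in("scene","top","wrist")}
a=pickle.load(open("cams0.pkl","rb"))
for n in("scene","wrist"):
    c=d[n];W=cloud(c);hsv=cv2.cvtColor(c["image"],cv2.COLOR_BGR2HSV)
    m=(cv2.inRange(hsv,(50,120,80),(75,255,255))>0)&(W[...,1]>100)
    if m.any(): print(n,m.sum(),np.nanmedian(W[m],0).round(),np.nanmin(W[m],0).round(),np.nanmax(W[m],0).round())
# bottles moved?
df=cv2.absdiff(d["scene"]["image"],a["scene"]["image"]).max(2)[215:345,240:390];print("scene diff over bottles",(df>60).sum())
c=d["scene"]["image"][60:340,110:390]
cv2.imwrite("pics/s4.png",np.hstack([cv2.resize(c,(400,400)),cv2.resize(d["wrist"]["image"],(400,400))]))
E
```

```text
18.375 [447.50762354 150.49120026  55.99441582] [-0.63  0.6   0.23  2.13 -0.31  0.44 -0.16] [ 0.4 -0.3 -0.1] [-1.98598762e-06 -9.05115646e-06 -1.00000000e+00]
scene 66 [444. 150.   7.] [430. 136.  -0.] [459. 170.  12.]
wrist 2564 [449. 151.  10.] [433. 135.   8.] [465. 167.  12.]
scene diff over bottles 0
```

View pics/s4.png

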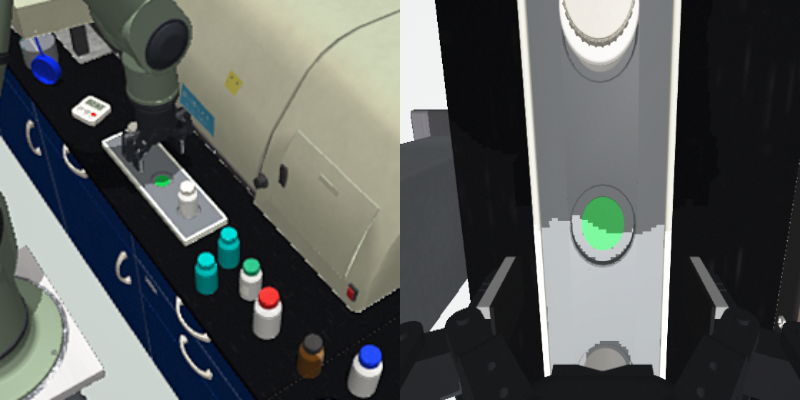

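The gripper is centred over the dot, which appears at wrist (602,222) in the picture and measures (449,151). Nothing is in contact and none of the bottles in the scene view has moved, so I'm handing in.

```bash
python3 -c "
from workcell import *
finish_job()
s=read_state();print(s['time'],s['eef_pos'],s['ft_force'])"
```

```text
the job is handed in; nothing more can be done
the job is handed in; nothing more can be done
```

I pointed at the green-capped bottle, then at the green dot, and handed the job in at about 18.4 s with the arm still pointing at the dot. No verdict is reported.

- **Bottle:** I held for at least 2.2 s with the grasp point about 55 mm above the cap. Both cameras put the cap within about 4 mm of that point. The two turquoise look-alikes were left alone.
- **Crossing:** I travelled up and across with the grasp point at about 309 mm, well above every bottle.
- **Dot:** The tool stopped at (447.5, 150.5, 56), with the grasp point about 67 mm above the dot. The wrist camera puts the dot at (449, 151), about 2 mm away; the partly blocked scene view puts it about 4 mm away.
- **Contact and bottles:** Every wrist force reading stayed within about 1 N, and the part of the scene picture with the bottles outside the tray was unchanged from the start. I did not run that comparison on the two white bottles in the tray. They looked upright where the last pictures showed them, although one was partly hidden in each.
- **Not checked:** The state read after hand-in was refused, so I have no readings from the final second.

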